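# Stand a module on end on the test stand

## Robot

A 6-joint arm with a two-finger parallel gripper is mounted at the origin on the work surface. World frame = base frame: x ahead of the robot, y to its left, z up, the work surface at z = 0. Lengths are in m, angles in rad, forces in N, time in s.
With the tool pointing down it reaches from about 0.325 to 0.775 m from the base axis. Payload 5.5 kg.
Tool frame: the origin (TCP) lies midway between the tips of the shut fingers; the grasp point (between the pads) lies robot.pinch_z behind it (robot.pinch_z is the distance from the TCP to the grasp point, in m); z points along the fingers, y is the line along which they close (so a half turn about z gives the same grasp; the last joint's range is limited). The gripper opens to 85 mm and grips with 20 to 120 N. Pads are 22 mm wide; open, the fingers measure 114 mm over their backs; the gripper's body (76 mm by 85 mm) begins 54 mm behind the grasp point. The pads swing forward as they close: fully open they stand 13 mm farther back than shut.
Start: joints at [1.227, 0.091, 1.231, -0, 1.82, -0.057], TCP at [0.17, 0.576, 0.231] pointing down, gripper open.
Joint ranges: [-2.87, 2.87], [-0.86, 2.18], [0.17, 2.46], [-1.51, 4.65], [0.06, 2.69], [-2.65, 2.65]. Speed limits (rad/s): [2.57, 2.57, 3.01, 3.14, 3.14, 3.14].

## Interface

Orientations are given as a unit quaternion [w, x, y, z].
In Python, from workcell import robot, eyes gives the robot as it stands.
- The arm moves only by the tool carry_out, never from a script. Its argument "targets" is text: rows parted by semicolons, each of 5 numbers parted by spaces: the shift along the world's x, y, z in m, then the turn about the world's z in degrees, then the opening, from 0 (shut) to 1 (fully open). A call has exactly 10 rows; each row is the pose to reach, as a shift and turn from the pose commanded when the call began; what a row does not reach only later rows make up. A row lasts 1/10 s, in which the tool goes at most 50 mm and 8.59 degrees, less where a joint would pass 70% of its speed; a pose out of reach is approached as far as the arm can. A call with a gripper value outside its range is refused whole. The fingers move at their own pace and stop on an object; the grip force is fixed at half the most. Time passes only in rows, so rows that repeat a pose let the fingers close, or fill a call up. It gives the time, the measured TCP pose, the force, the opening and the grip force at its end, in the units of the state.
- robot.get_state(): the state, without advancing time (a new reading comes with each control period).
- eyes.capture(name): name is "scene" or "top" or "wrist"; returns (picture, depth): 400x640x3 uint8, blue, green, red; 400x640 float32, m along the optical axis (not along the pixel's ray), 0 where there is no reading.
- eyes.camera_params(name): a dict with "fx", "fy", "cx", "cy" (pixels), "k1" (the pictures are not rectified: a ray, as slopes to the right and down, at radius r is drawn at 1 + k1 r^2 times it, then the intrinsics apply), "xyz" and "rotation" of the camera in the world. Camera axes: x right, y up, looking along -z (the intrinsics and any distortion apply to the point x, -y, -z); pixel columns grow to the right and rows downward; lengths in m; the calibration is good to about 2 mm. A picture is of the moment at which its call begins: read the wrist's pose just before it. camera_params takes no time and is no camera call; for the wrist camera it gives the pose at the moment of the call.
- robot.job_done(): hands the job in; it is judged then, once.
The state is a dict: "clock": time; "q": joint angles; "dq": joint speeds; "tau": joint torques, N m; "position": TCP position; "eef_rot": TCP orientation; "ft_force": force on the tool from outside, world axes, zero at the start; "moment": the same for the moment, N m; "width": finger opening in m; "grasp_force": force on a finger pad.
Only numpy, scipy, OpenCV 4.12 (cv2) and the standard library are available. Lean on these libraries where they do the work, as an engineer would, in place of code of your own. Each camera call takes 0.05 s, during which the arm holds its last target. There are 200 camera calls.

## Task

Get the flat aluminium module ready for testing: first draw the black-knobbed stop pin out of the deck of the grey test stand and park it upright in the open notch in the side of the deck, its collar resting on the deck. Then take the module off the wooden block and stand it upright on its plain end on the deck, sockets up, one broad face flat against the small backstop and centred on it, and let go. Leave the bottle, the solder spool and the pliers where they are.

Things in the scene. Friction and masses are not known exactly. Their poses are not given: they have to be found in the camera images.
- stand: Fixed grey plastic test stand: a deck 130 mm (x) x 160 mm (y) x 36 mm high on the bench. Origin at the centre of its underside, z up; +x points to the backstop side, +y to the notch side. The backstop is an upright aluminium plate 40 mm wide (y), 10 mm thick, 50 mm high above the deck, with a small gusset behind it; the deck before it is flat.
- backstop (a point): Point at the middle of the foot of the backstop's front face, at the deck's top (36 mm above the bench). Axes as the stand: x goes into the backstop, y along its face, z up.
- bore (a point): Mouth of the 12 mm diameter bore at the deck's top, 24 mm before the backstop's face, through the deck; the pin stands in it at the start, in the way of the module. Axes as the stand.
- notch (a point): Parking point of the notch, at the deck's top. The notch is a slot 14 mm wide (x), cut through the full depth of the deck and open at the deck's +y edge: its closed end is 10 mm to -y of this point, the open edge 22 mm to +y. A parked pin has its axis near this point. Axes as the stand.
- pin: Loose stop pin, 45 g. Origin on its axis at the underside of its collar, z up along the pin. Steel shank 10 mm diameter reaching 28 mm below the origin, steel collar 26 mm diameter from 0 to 5 mm above, black round knob 18 mm diameter from 5 to 37 mm above.
- block: Fixed wooden block 140 (x) x 46 (y) x 30 mm high on the bench; origin at the centre of its underside, z up. The module lies on it.
- module: Loose flat aluminium module, 100 (x) x 60 (y) x 24 mm (z), about 0.3 kg. Origin at the centre of its underside as it lies at the start. Its +x end carries two black sockets that stand out 8 mm (each 18 mm wide, 12 mm high); its -x end is plain. At the start sockets point to the robot. Lying, z is up; stood on its plain end, its x axis points up.
- module_center (a point): Centre of the module's 100 x 60 x 24 mm case, 12 mm along z from the origin. Axes as the module.
- module_foot (a point): Centre of the module's plain end face (at x = -50 mm, z = 12 mm in the module's frame). Axes as the module.
- bottle: Bystander: clear plastic bottle with orange cap, 60 mm diameter, 170 mm high; origin under its centre.
- spool: Bystander: steel-grey solder spool standing on its flange, 54 mm diameter, 42 mm high; origin under its centre.
- pliers: Bystander: pliers with yellow handles lying flat, 135 mm long (handles 82 mm to -x, jaws 58 mm to +x), 57 mm wide at the handles, 14 mm high; origin on the bench near the pivot.
Mind the look-alikes: they are no part of the job. Of the things like the module, leave any that is blue or green; of the rest the larger one is meant.

How it is judged:
By the outcome, as a careful person would: the job done as asked, in the order asked, and still so for the second after the job is handed in, with the robot touching nothing.
It also fails if it takes over 54 s, if anything falls off the work surface, if the arm or the gripper's body presses on something with over 40 N, if the wrist force passes 120 N, or if a joint passes its speed limit or range.

## Working session

There is one attempt and no reset: what is moved stays moved. The work goes in short steps, Python scripts to look and compute and a tool call to move; the robot and the scene stay as the last step left them, time stands still between calls to the robot, and variables do not carry over. Pictures are saved under pics/ and viewed, at most 10 in all, crops included, and the job is handed in when it is done.

Besides the shell and the picture viewer there is one more tool, called as name(argument=value, ...), one argument or row to a line, values as JSON. carry_out: Moves the arm, as the interface text tells. Its arguments: {"type":"object","properties":{"targets":{"type":"string"}},"required":["targets"]}

```bash
mkdir -p pics; ls; python3 - <<'E'
from workcell import robot, eyes
import cv2, numpy as np
for n in ("scene","top"):
    p,d=eyes.capture(n); cv2.imwrite(f"pics/{n}0.png",p); np.save(f"pics/{n}0.npy",d)
    print(n,{k:np.round(v,4).tolist() for k,v in eyes.camera_params(n).items()})
print(robot.get_state(), robot.pinch_z)
E
```

```text
pics
scene {'fx': 435.2409, 'fy': 435.2409, 'cx': 324.1102, 'cy': 195.2066, 'k1': -0.1099, 'xyz': [1.1633, 0.6008, 0.8883], 'rotation': [0.3729, 0.1692, 0.3641, 0.8365]}
top {'fx': 400.4003, 'fy': 400.4003, 'cx': 319.6152, 'cy': 196.6952, 'k1': -0.0695, 'xyz': [0.4381, -0.0039, 1.2405], 'rotation': [0.7083, 0.0325, -0.0165, -0.705]}
{'clock': 0.1, 'q': array([ 1.22730392e+00,  9.18243853e-02,  1.23175301e+00,  5.15013222e-06,
        1.81976752e+00, -5.66947002e-02]), 'dq': array([-0.00021333, -0.0026836 , -0.00498307, -0.00193689,  0.00181245,
        0.00152596]), 'tau': array([ 2.10193029e-03, -4.60215282e+01, -4.19218969e+01, -1.55412517e-04,
        1.06080546e-02,  2.22484840e-05]), 'position': array([0.16964716, 0.57527233, 0.23024651]), 'eef_rot': array([-1.76587664e-04,  1.42907218e-01,  9.89735702e-01, -8.58157022e-04]), 'ft_force': array([ 0.43851937, -0.44160334, -0.5674205 ]), 'moment': array([ 0.04701722, -0.00293542,  0.01371874]), 'grasp_force': 0.0, 'width': 0.08546115077775888} 0.0187
```

View pics/top0.png

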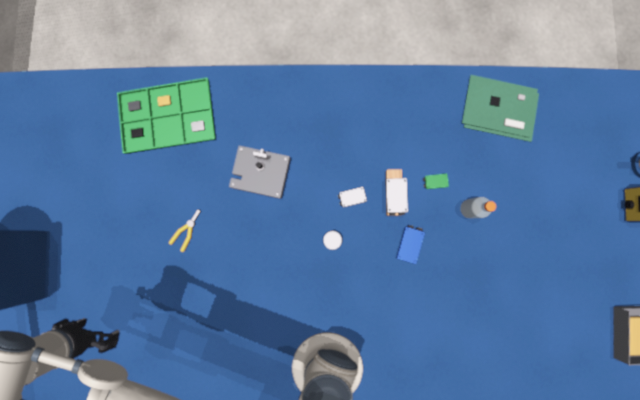

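View pics/scene0.png

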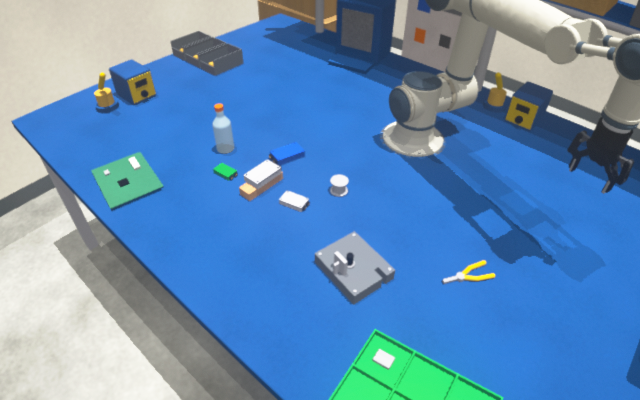

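Top view: the stand is at (260,172), with the pin at (260,166) and the notch on its left edge at (236,177). There are four module-like things:
- silver on the wooden block, (397,195)
- small silver, (353,197)
- blue, (411,245)
- green, (436,181)

Leaving out blue and green, the larger silver one at (397,195) fits. I'll confirm it with an enlarged crop.

```bash
cat > h.py <<'E'
from workcell import robot, eyes
import cv2, numpy as np
from scipy.spatial.transform import Rotation as R
def rays(P,px):
    """world ray directions (unit depth along axis) for pixels"""
    K=np.array([[P['fx'],0,P['cx']],[0,P['fy'],P['cy']],[0,0,1]])
    u=cv2.undistortPoints(np.float64(px).reshape(-1,1,2),K,np.array([P['k1'],0,0,0.])).reshape(-1,2)
    d=np.c_[u[:,0],-u[:,1],-np.ones(len(u))]
    return R.from_quat(np.array(P['rotation']),scalar_first=True).apply(d)
def onplane(P,px,z):
    d=rays(P,px); c=np.array(P['xyz']); return c+d*((z-c[2])/d[:,2])[:,None]
def proj(P,X):
    K=np.array([[P['fx'],0,P['cx']],[0,P['fy'],P['cy']],[0,0,1]])
    x=R.from_quat(np.array(P['rotation']),scalar_first=True).inv().apply(np.atleast_2d(X)-P['xyz'])*[1,-1,-1]
    return cv2.projectPoints(x,np.zeros(3),np.zeros(3),K,np.array([P['k1'],0,0,0.]))[0].reshape(-1,2)
def cloud(P,d):
    v,u=np.mgrid[:d.shape[0],:d.shape[1]]
    return (np.array(P['xyz'])+rays(P,np.c_[u.ravel(),v.ravel()])*d.reshape(-1,1)).reshape(*d.shape,3)
E
python3 - <<'E'
from h import *
P=eyes.camera_params("top"); p=cv2.imread("pics/top0.png"); d=np.load("pics/top0.npy")
C=cloud(P,d)
for n,(u,v) in dict(mod=(397,195),small=(353,197),blue=(411,245),block=(394,174),deck=(270,182),knob=(259,165),bs=(261,154),bench=(320,120),spool=(333,240),bottle=(490,206)).items(): print(n,C[v,u].round(4))
cr=cv2.resize(p[135:215,220:420],None,fx=4,fy=4,interpolation=cv2.INTER_CUBIC); cv2.imwrite("pics/crop1.png",cr)
def rect(m,z,off=(0,0)):
    cs,_=cv2.findContours(m.astype(np.uint8),cv2.RETR_EXTERNAL,cv2.CHAIN_APPROX_NONE)
    c=max(cs,key=cv2.contourArea)[:,0]+np.array(off)
    X=onplane(P,c,z)[:,:2]; r=cv2.minAreaRect(np.float32(X*1000)); return np.round(r[0],1),np.round(r[1],1),round(r[2],1)
hgt=C[...,2]
for n,(u0,u1,v0,v1),lo,hi,z in [("stand",(222,300,140,205),.02,.045,.036),("mod",(378,415,163,225),.044,.07,.054),("small",(335,372,182,212),.01,.07,.02),("stall",(222,300,140,205),.02,.2,.036)]:
    s=hgt[v0:v1,u0:u1]; print(n,rect((s>lo)&(s<hi),z,(u0,v0)))
E
```

```text
mod [ 0.5262 -0.206   0.056 ]
small [ 0.5225 -0.0781  0.0157]
blue [ 0.3774 -0.2527  0.0246]
block [ 0.5922 -0.2019  0.0295]
deck [0.5654 0.1741 0.0395]
knob [0.6123 0.2026 0.073 ]
bs [0.6432 0.1953 0.0844]
bench [ 0.7687  0.0248 -0.007 ]
spool [ 0.3918 -0.0171  0.0354]
bottle [ 0.4891 -0.4369  0.1706]
stand (array([599.1, 209.3]), array([163.4, 130.8]), 77.8)
mod (array([ 523.5, -204.8]), array([107.1,  62.2]), 0.2)
small (array([523.6, -73.3]), array([45.2, 80.8]), 13.9)
stall (array([600.6, 209. ]), array([163.3, 133.9]), 77.9)
```

View pics/crop1.png

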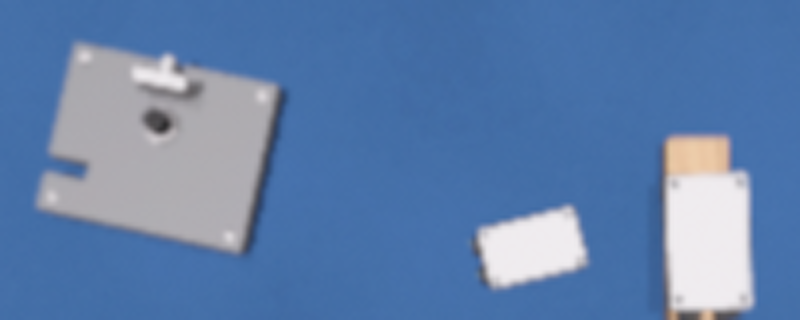

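The crop confirms it. The silver module on the wooden block (crop (708,240)) is clearly larger than the other silver one (530,247). Its sockets face the robot, and there is bare block beyond its plain end. In the crop, the pin is at (158,125), the backstop at (160,78) and the notch at (70,168).

The gripper can't tilt, so I plan to grip the module's sides near the socket end and swing it up about its plain-end edge on the block.

```bash
python3 - <<'E'
from h import *
s=robot.get_state(); P=eyes.camera_params("wrist")
T=R.from_quat(s['eef_rot'],scalar_first=True)
Rc=R.from_quat(P['rotation'],scalar_first=True)
print(P['fx'],P['k1'],"cam in tool",T.inv().apply(np.array(P['xyz'])-s['position']).round(4),"view dir tool",T.inv().apply(-Rc.as_matrix()[:,2]).round(3), "img up in world",Rc.as_matrix()[:,1].round(3), "tool y", T.as_matrix()[:,1].round(3))
E
```

```text
304.76606662665023 -0.026026261806935378 cam in tool [ 0.0748  0.0006 -0.144 ] view dir tool [-0.289 -0.001  0.957] img up in world [-0.918  0.27  -0.289] tool y [ 0.283  0.959 -0.002]
```

carry_out(
  targets="0.035 -0.03 0.01 0 1;0.07 -0.06 0.02 0 1;0.105 -0.09 0.03 0 1;0.14 -0.12 0.04 0 1;0.175 -0.15 0.05 0 1;0.21 -0.18 0.05 1 1;0.245 -0.21 0.05 2 1;0.28 -0.24 0.05 3 1;0.315 -0.27 0.05 4 1;0.35 -0.30 0.05 4 1",
)

```text
clock: 1.1
position: [0.5209, 0.274, 0.2808]
eef_rot: [-0.0, 0.108, 0.994, -0.0]
ft_force: [1.0, 0.4, -0.2]
width: 0.0854
grasp_force: 0.0
```

carry_out(
  targets="0.02 -0.03 -0.01 0 1;0.035 -0.06 -0.03 0 1;0.035 -0.06 -0.03 0 1;0.035 -0.06 -0.03 0 1;0.035 -0.06 -0.03 0 1;0.035 -0.06 -0.03 0 1;0.035 -0.06 -0.03 0 1;0.035 -0.06 -0.03 0 1;0.035 -0.06 -0.03 0 1;0.035 -0.06 -0.03 0 1",
)

```text
clock: 2.1
position: [0.5547, 0.2157, 0.2513]
eef_rot: [0.0, 0.108, 0.994, 0.0]
ft_force: [0.5, 0.1, -0.6]
width: 0.0857
grasp_force: 0.0
```

```bash
cat > snap.py <<'E'
from h import *
import sys,pickle
P=eyes.camera_params("wrist"); p,d=eyes.capture("wrist"); n=sys.argv[1]
cv2.imwrite(f"pics/{n}.png",p); pickle.dump((P,d),open(f"pics/{n}.pkl","wb"))
s=robot.get_state(); print(s['position'].round(4),s['clock'])
E
python3 snap.py w1
```

```text
[0.5547 0.2156 0.2513] 2.15
```

View pics/w1.png

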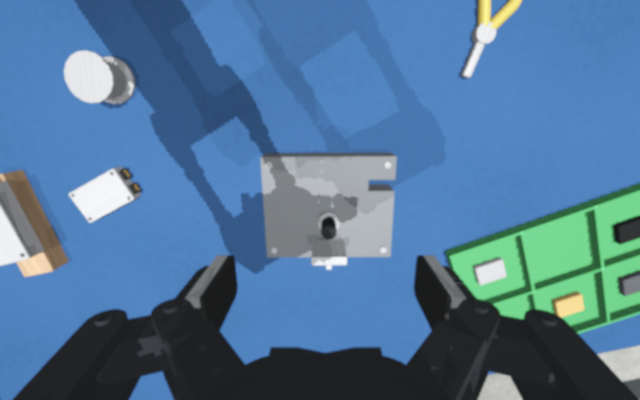

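The wrist view shows the deck with corners near (262,155), (396,153), (392,256) and (266,257). The notch is at (382,185), the knob at (328,228) and the backstop top at (329,262). Next I'll measure these.

```bash
python3 - <<'E'
from h import *
import pickle
P,d=pickle.load(open("pics/w1.pkl","rb")); p=cv2.imread("pics/w1.png"); C=cloud(P,d); H=C[...,2]
hsv=cv2.cvtColor(p,cv2.COLOR_BGR2HSV)
print("bench z",np.median(H[300:330,290:350]),"deck z",np.median(H[205:230,275:300]))
roi=np.zeros(H.shape,bool); roi[140:275,250:410]=1
def big(m):
    cs,_=cv2.findContours(m.astype(np.uint8),cv2.RETR_EXTERNAL,cv2.CHAIN_APPROX_NONE); return max(cs,key=cv2.contourArea)[:,0]
grey=roi&(hsv[...,1]<70)&(H>.024)&(H<.048)
X=onplane(P,big(grey),.036)[:,:2]*1000
r=cv2.minAreaRect(np.float32(X)); print("deck",r)
for lo,hi,z,nm in [(.076,.1,.086,"backstop"),(.055,.0765,.073,"knob")]:
    m=roi&(H>lo)&(H<hi)
    if nm=="knob": m&=hsv[...,2]<90
    c=big(m); X=onplane(P,c,z)[:,:2]*1000; r2=cv2.minAreaRect(np.float32(X)); print(nm,m.sum(),r2,"circ",cv2.minEnclosingCircle(np.float32(X)), "px",c.mean(0))
th=np.radians(-12.2); ctr=np.array(r[0])
Rz=np.array([[np.cos(th),-np.sin(th)],[np.sin(th),np.cos(th)]])
# notch: below-deck pixels inside deck rect, in stand frame
v,u=np.nonzero(roi); Xp=onplane(P,np.c_[u,v],.036)[:,:2]*1000; L=(Xp-ctr)@Rz
edge=(~grey)[v,u]&(abs(L[:,0])<58)&(L[:,1]>35)&(L[:,1]<78)
print("notch L", L[edge].min(0),L[edge].max(0),edge.sum())
g=grey[v,u]
print("rows x at y~68:",[ (x,g[(abs(L[:,1]-66)<8)&(abs(L[:,0]-x)<.8)].mean().round(2)) for x in range(-50,0,2)])
cr=cv2.resize(p[140:280,250:410],None,fx=5,fy=4.2857,interpolation=cv2.INTER_CUBIC); cv2.imwrite("pics/crop2.png",cr)
E
```

```text
bench z 0.001724650073124473 deck z 0.03744250266275534
deck ((594.9205322265625, 211.28500366210938), (160.6548309326172, 132.42044067382812), 77.86778259277344)
backstop 430 ((637.12890625, 202.39491271972656), (38.422119140625, 14.919336318969727), 77.59744262695312) circ ((637.97705078125, 202.20838928222656), 20.310380935668945) px [329.         258.38888889]
knob 226 ((607.1785888671875, 207.22933959960938), (14.794134140014648, 23.14151954650879), 78.06560516357422) circ ((607.5180053710938, 207.79017639160156), 11.836584091186523) px [328.04081633 228.79591837]
notch L [-56.8455968   36.96647359] [51.69751751 77.96039367] 213
rows x at y~68: [(-50, np.float64(1.0)), (-48, np.float64(1.0)), (-46, np.float64(1.0)), (-44, np.float64(1.0)), (-42, np.float64(1.0)), (-40, np.float64(1.0)), (-38, np.float64(1.0)), (-36, np.float64(1.0)), (-34, np.float64(0.0)), (-32, np.float64(0.0)), (-30, np.float64(0.0)), (-28, np.float64(0.0)), (-26, np.float64(0.0)), (-24, np.float64(1.0)), (-22, np.float64(1.0)), (-20, np.float64(1.0)), (-18, np.float64(1.0)), (-16, np.float64(1.0)), (-14, np.float64(0.85)), (-12, np.float64(1.0)), (-10, np.float64(1.0)), (-8, np.float64(1.0)), (-6, np.float64(1.0)), (-4, np.float64(0.96)), (-2, np.float64(1.0))]
```

View pics/crop2.png

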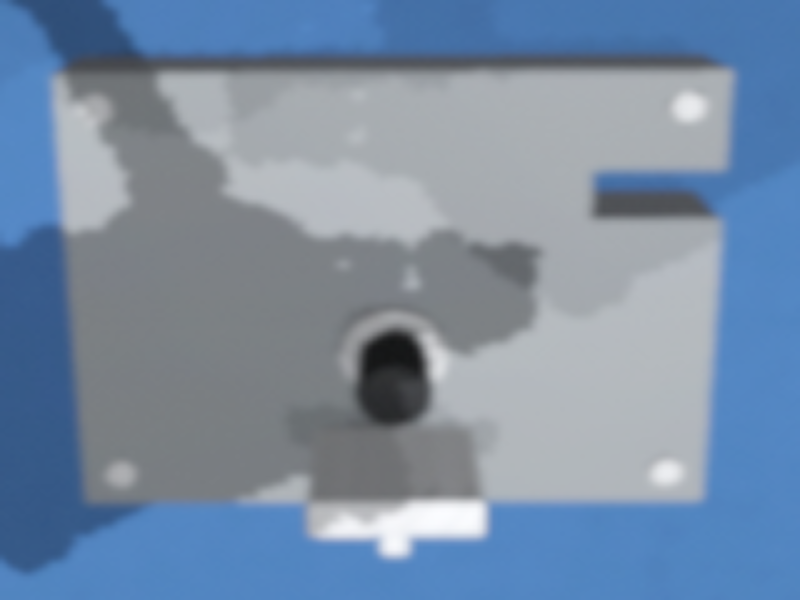

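The crop shows:
- notch edges at rows 172 and 215, closed end at column 593
- knob top disc near (394,394)
- backstop top front edge at row 500, columns 308–488

I'll turn these into world coordinates.

```bash
python3 - <<'E'
from h import *
import pickle
P,d=pickle.load(open("pics/w1.pkl","rb"))
f=lambda pts,z: onplane(P,[[250+(a+.5)/5-.5,140+(b+.5)/4.2857-.5] for a,b in pts],z)[:,:2]*1000
co=f([(57,71),(733,69),(703,500),(85,501)],.036); print("corners",co.round(1).tolist(),"ctr",co.mean(0).round(1))
y=np.r_[co[1]-co[0],co[2]-co[3]].reshape(2,2); print("yaws",np.degrees(np.arctan2(-y[:,0],y[:,1])),"len",np.linalg.norm(y,axis=1))
x=np.array([co[3]-co[0],co[2]-co[1]]); print("yaws x",np.degrees(np.arctan2(x[:,1],x[:,0])),np.linalg.norm(x,axis=1))
th=np.radians(-12.2); S=np.array([[np.cos(th),-np.sin(th)],[np.sin(th),np.cos(th)]])
c=co.mean(0)
n=f([(593,172),(593,215),(728,172),(722,215)],.036); print("notch corners stand",((n-c)@S).round(1).tolist())
k=f([(394,394)],.073); print("knob",k.round(1),((k-c)@S).round(1))
b=f([(308,500),(488,500)],.086); print("bs top",b.round(1),((b-c)@S).round(1))
b2=f([(310,428),(472,428)],.036); print("bs foot",((b2-c)@S).round(1))
nb=n[:2].mean(0)+S@[0,10]; print("notch pt",nb)
E
```

```text
corners [[515.3, 147.2], [549.0, 303.1], [677.0, 275.9], [642.7, 118.5]] ctr [596.  211.2]
yaws [-12.21035794 -12.282284  ] len [159.42592466 161.08736813]
yaws x [-12.71068522 -11.98209987] [130.58466969 130.78294917]
notch corners stand [[-36.5, 47.9], [-24.0, 48.3], [-36.4, 80.5], [-23.9, 79.8]]
knob [[610.9 207.5]] [[15.4 -0.5]]
bs top [[630.7 183.3]
 [639.4 222.7]] [[ 39.8 -19.9]
 [ 40.   20.5]]
bs foot [[ 41.3 -21.6]
 [ 41.4  19.8]]
notch pt [578.72834361 274.36554467]
```

carry_out(
  targets="0.028 -0.004 0 0 1;0.056 -0.008 -0.02 0 1;0.056 -0.008 -0.06 0 1;0.056 -0.008 -0.10 0 1;0.056 -0.008 -0.14 0 1;0.056 -0.008 -0.165 0 1;0.056 -0.008 -0.185 0 1;0.056 -0.008 -0.20 0 1;0.056 -0.008 -0.205 0 1;0.056 -0.008 -0.205 0 1",
)

```text
clock: 3.15
position: [0.6106, 0.2075, 0.0459]
eef_rot: [-0.0, 0.108, 0.994, -0.0]
ft_force: [0.6, 0.3, 0.8]
width: 0.0854
grasp_force: 0.0
```

carry_out(
  targets="0 0 0 0 0;0 0 0 0 0;0 0 0 0 0;0 0 0 0 0;0 0 0 0 0;0 0 0 0 0;0 0 0 0 0;0 0 0 0 0;0 0 0 0 0;0 0 0 0 0",
)

```text
clock: 4.15
position: [0.611, 0.2076, 0.0469]
eef_rot: [0.0, 0.108, 0.994, 0.0]
ft_force: [-0.6, 0.5, 5.0]
width: 0.0162
grasp_force: 58.6
```

carry_out(
  targets="0 0 0.005 0 0;0 0 0.015 0 0;0 0 0.03 0 0;0 0 0.045 0 0;0 0 0.05 0 0;-0.01 0.02 0.05 0 0;-0.02 0.04 0.05 0 0;-0.028 0.056 0.05 0 0;-0.0325 0.0665 0.05 0 0;-0.0325 0.0665 0.05 0 0",
)

```text
clock: 5.15
position: [0.5776, 0.2754, 0.0964]
eef_rot: [-0.0, 0.107, 0.994, 0.0]
ft_force: [0.2, 0.3, 0.1]
width: 0.016
grasp_force: 58.6
```

```bash
python3 snap.py w2; python3 - <<'E'
import cv2
p=cv2.imread("pics/w2.png"); cv2.imwrite("pics/w2c.png",cv2.resize(p[130:400,160:500],None,fx=2.2,fy=2.2,interpolation=cv2.INTER_CUBIC))
E
```

```text
[0.5781 0.2744 0.0963] 5.2
```

View pics/w2c.png

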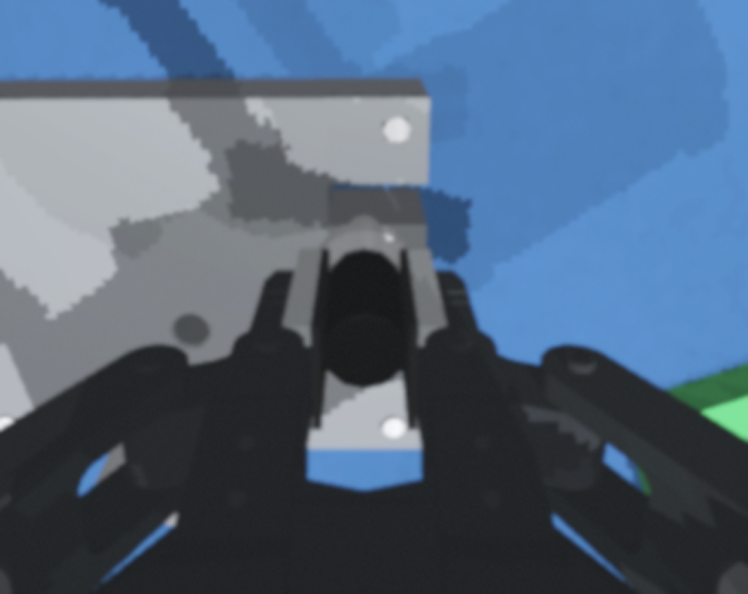

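The pin is held upright, collar at about (364,230), just beyond the notch at (330–428, 186–224) in this oblique view. The bore at (190,330) is empty. I'll check those positions against the model.

```bash
python3 - <<'E'
from h import *
import pickle
P,d=pickle.load(open("pics/w2.pkl","rb"))
f=lambda pts,z: onplane(P,[[160+a/2.2-.3,130+b/2.2-.3] for a,b in pts],z)[:,:2]*1000
th=np.radians(-12.2); S=np.array([[np.cos(th),-np.sin(th)],[np.sin(th),np.cos(th)]]); c=np.array([596,211.2])
for n,pts in dict(bore=[(191,330)],notch=[(330,186),(330,224),(428,186),(424,223)],corner=[(431,97),(421,449)]).items():
    X=f(pts,.036); print(n,X.round(1).tolist(),((X-c)@S).round(1).tolist())
# collar edge (far from camera hidden): collar left/right extents
X=f([(322,240),(406,240)],.086); print("collar l/r",X.round(1).tolist(),X.mean(0).round(1))
E
```

```text
bore [[611.9, 207.2]] [[16.4, -0.6]]
notch [[570.9, 266.2], [583.7, 263.2], [577.6, 297.0], [589.9, 293.4]] [[-36.2, 48.4], [-23.0, 48.2], [-36.1, 80.0], [-23.3, 79.0]]
corner [[549.2, 303.4], [677.6, 275.5]] [[-65.2, 80.2], [66.2, 80.1]]
collar l/r [[568.1, 267.3], [572.6, 287.8]] [570.4 277.5]
```

carry_out(
  targets="0 0 -0.005 0 0;0 0 -0.01 0 0;0 0 -0.016 0 0;0 0 -0.022 0 0;0 0 -0.028 0 0;0 0 -0.034 0 0;0 0 -0.040 0 0;0 0 -0.045 0 0;0 0 -0.049 0 0;0 0 -0.049 0 0",
)

```text
clock: 6.2
position: [0.5783, 0.2741, 0.0473]
eef_rot: [0.0, 0.108, 0.994, 0.0]
ft_force: [0.6, 1.0, -0.3]
width: 0.016
grasp_force: 58.8
```

carry_out(
  targets="0 0 -0.0005 0 0;0 0 -0.0005 0 0.4;0 0 -0.0005 0 0.8;0 0 -0.0005 0 1;0 0 -0.0005 0 1;0 0 0.01 0 1;0 0 0.04 0 1;0 0 0.08 0 1;-0.01 -0.02 0.12 0 1;-0.03 -0.05 0.16 0 1",
)

```text
clock: 7.2
position: [0.5497, 0.2264, 0.2068]
eef_rot: [0.001, 0.108, 0.994, 0.0]
ft_force: [-0.5, -0.5, 0.7]
width: 0.0853
grasp_force: 0.0
```

```bash
python3 snap.py w3; python3 - <<'E'
from h import *
import pickle
P,d=pickle.load(open("pics/w3.pkl","rb")); C=cloud(P,d); p=cv2.imread("pics/w3.png")
m=(C[...,2]>.045)&(C[...,2]<.09)&(np.hypot(C[...,0]-.579,C[...,1]-.274)<.04)&(p.max(2)<90)
X=C[m]; print(m.sum(),X[:,2].max() if m.any() else 0, X.mean(0))
E
```

```text
[0.5496 0.223  0.216 ] 7.25
331 0.07595278900702973 [0.57555757 0.27306624 0.06968071]
```

View pics/w3.png

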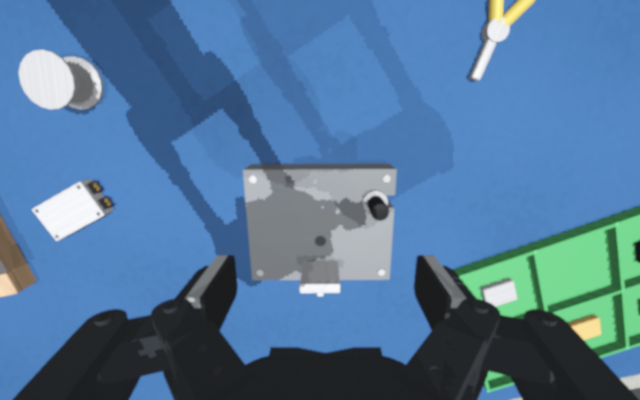

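Pin is parked upright in the notch, at (376,205). Next, on to the module.

carry_out(
  targets="-0.007 -0.043 0.02 1 1;-0.014 -0.086 0.04 3 1;-0.021 -0.13 0.045 5 1;-0.028 -0.173 0.045 7 1;-0.035 -0.216 0.045 9 1;-0.042 -0.26 0.045 11 1;-0.05 -0.303 0.045 12 1;-0.057 -0.346 0.045 12.4 1;-0.065 -0.39 0.045 12.4 1;-0.07 -0.425 0.045 12.4 1",
)

```text
clock: 8.25
position: [0.4788, -0.2011, 0.2506]
eef_rot: [0.001, 0.001, 1.0, -0.001]
ft_force: [0.5, -0.4, 0.1]
width: 0.0854
grasp_force: 0.0
```

carry_out(
  targets="0 0 0 0 1;0 0 0 0 1;0 0 0 0 1;0 0 0 0 1;0 0 0 0 1;0 0 0 0 1;0 0 0 0 1;0 0 0 0 1;0 0 0 0 1;0 0 0 0 1",
)

```text
clock: 9.25
position: [0.4796, -0.1988, 0.2494]
eef_rot: [-0.0, 0.0, 1.0, 0.0]
ft_force: [-0.1, 0.2, -0.4]
width: 0.0852
grasp_force: 0.0
```

```bash
python3 snap.py w4; python3 - <<'E'
from h import *
import pickle
P,d=pickle.load(open("pics/w4.pkl","rb")); C=cloud(P,d); H=C[...,2]; p=cv2.imread("pics/w4.png")
near=(abs(C[...,0]-.525)<.13)&(abs(C[...,1]+.205)<.06)
def big(m):
    cs,_=cv2.findContours(m.astype(np.uint8),cv2.RETR_EXTERNAL,cv2.CHAIN_APPROX_NONE); return max(cs,key=cv2.contourArea)[:,0]
hsv=cv2.cvtColor(p,cv2.COLOR_BGR2HSV)
m=near&(H>.045)&(H<.065)&(hsv[...,2]>100)
c=big(m); X=onplane(P,c,.054)[:,:2]*1000; print("module",cv2.minAreaRect(np.float32(X)),X.min(0),X.max(0),"px",c.min(0),c.max(0))
w=near&(H>.018)&(H<.04)&(hsv[...,1]>60)&(hsv[...,0]<30)
c=big(w); X=onplane(P,c,.030)[:,:2]*1000; print("block vis",cv2.minAreaRect(np.float32(X)),X.min(0),X.max(0),"px",c.min(0),c.max(0))
u0,v0=200,90; cv2.imwrite("pics/w4c.png",cv2.resize(p[90:340,200:440],None,fx=2.4,fy=2.4,interpolation=cv2.INTER_CUBIC))
E
```

```text
[ 0.4797 -0.1989  0.2494] 9.3
module ((522.9183959960938, -203.70706176757812), (101.70356750488281, 60.15864944458008), 1.554184913635254) [ 472.24252878 -234.91051879] [ 574.35252604 -172.81840075] px [293 173] [346 255]
block vis ((595.8317260742188, -201.1846160888672), (13.236503601074219, 42.3499641418457), 0.023000456392765045) [ 589.21867661 -222.36108994] [ 602.4575279  -180.00756088] px [307 257] [339 266]
```

View pics/w4c.png

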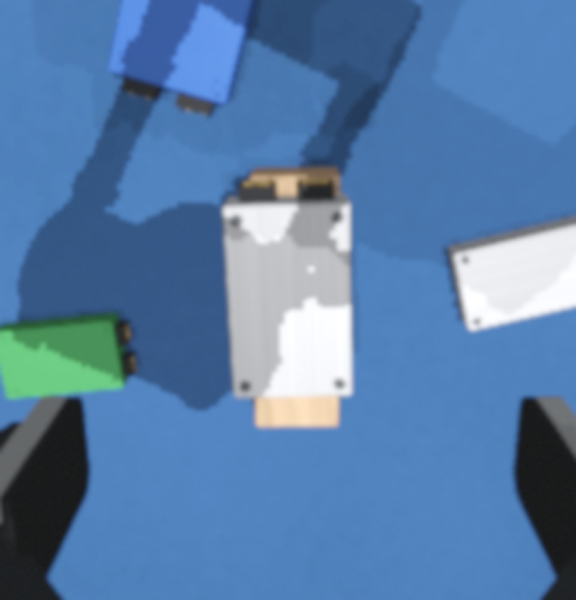

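The module's case corners are near crop (222,205), (352,202), (235,397) and (353,396). Its sockets are at the top, towards the robot, and there is bare block beyond the plain end (rows 397–428). Case centre is about (0.523, -0.204) with a yaw of about 1.5°, and the block ends at x ≈ 0.602. I'll descend to grip the sides 30 mm towards the sockets.

carry_out(
  targets="0.007 -0.003 -0.03 0.8 1;0.0135 -0.0055 -0.07 1.5 1;0.0135 -0.0055 -0.11 1.5 1;0.0135 -0.0055 -0.15 1.5 1;0.0135 -0.0055 -0.18 1.5 1;0.0135 -0.0055 -0.20 1.5 1;0.0135 -0.0055 -0.215 1.5 1;0.0135 -0.0055 -0.225 1.5 1;0.0135 -0.0055 -0.2315 1.5 1;0.0135 -0.0055 -0.2315 1.5 1",
)

```text
clock: 10.3
position: [0.4931, -0.2044, 0.0177]
eef_rot: [-0.0, -0.013, 1.0, 0.0]
ft_force: [-0.2, 0.0, 0.3]
width: 0.0851
grasp_force: 0.0
```

carry_out(
  targets="0 0 0 0 0.85;0 0 0 0 0.8;0 0 0 0 0.75;0 0 0 0 0.7;0 0 0 0 0.6;0 0 0 0 0.5;0 0 0 0 0.5;0 0 0 0 0.5;0 0 0 0 0.5;0 0 0 0 0.5",
)

```text
clock: 11.3
position: [0.4937, -0.2047, 0.019]
eef_rot: [0.001, -0.013, 1.0, -0.0]
ft_force: [-0.8, 0.7, 6.2]
width: 0.0588
grasp_force: 65.9
```

carry_out(
  targets="0.001 0 0.003 0 0.5;0.0015 0 0.006 0 0.5;0.0025 0 0.01 0 0.5;0.004 0 0.014 0 0.5;0.005 0 0.018 0 0.5;0.0065 0 0.021 0 0.5;0.008 0 0.024 0 0.5;0.009 0 0.0265 0 0.5;0.009 0 0.0265 0 0.5;0.009 0 0.0265 0 0.5",
)

```text
clock: 12.3
position: [0.5021, -0.2043, 0.0444]
eef_rot: [-0.0, -0.013, 1.0, -0.0]
ft_force: [-0.6, -0.5, -2.0]
width: 0.059
grasp_force: 65.2
```

```bash
cat > tilt.py <<'E'
from h import *
s=robot.get_state(); P=eyes.camera_params("wrist"); p,d=eyes.capture("wrist"); C=cloud(P,d)
g=s['position']+[0,0,.023]
hsv=cv2.cvtColor(p,cv2.COLOR_BGR2HSV)
m=(abs(C[...,1]-g[1])<.022)&(C[...,0]>g[0]-.06)&(C[...,0]<g[0]+.10)&(C[...,2]>.035)&(C[...,2]<.2)&(hsv[...,1]<60)&(hsv[...,2]>80)
X=C[m]; print("n",m.sum(),"pos",s['position'].round(4),"w",s['width'].round(4),"gf",s['grasp_force'],"F",s['ft_force'].round(2),"M",s['moment'].round(3),s['clock'])
for _ in range(3):
    a,b=np.polyfit(X[:,0],X[:,2],1); X=X[abs(X[:,2]-a*X[:,0]-b)<.006]
print("slope deg",np.degrees(np.arctan(a)),"n",len(X),"x",X[:,0].min(),X[:,0].max(),"z at g",a*g[0]+b)
cv2.imwrite("pics/tilt.png",p)
E
python3 tilt.py
```

```text
Traceback (most recent call last):
  File "tilt.py", line 6, in <module>
    X=C[m]; print("n",m.sum(),"pos",s['position'].round(4),"w",s['width'].round(4),"gf",s['grasp_force'],"F",s['ft_force'].round(2),"M",s['moment'].round(3),s['clock'])
                                                               ^^^^^^^^^^^^^^^^
AttributeError: 'float' object has no attribute 'round'
```

```bash
sed -i "s/s\['width'\].round(4)/round(s['width'],4)/" tilt.py; python3 tilt.py
```

```text
n 11140 pos [ 0.502  -0.2043  0.0442] w 0.0589 gf 65.1619040966034 F [-0.03 -0.   -2.31] M [-0.036  0.034  0.019] 12.35
slope deg 1.4025184819954828 n 10390 x 0.4811487597406644 0.5280956268852484 z at g 0.08034059323557395
```

Held with full grip, the module lifts level (slope 1.4°). Gravity alone won't swing it, so I'll lower it near the block and try easing the grip.

carry_out(
  targets="0 0 -0.003 0 0.5;0 0 -0.006 0 0.5;0 0 -0.01 0 0.5;0 0 -0.014 0 0.5;0 0 -0.014 0 0.6;0 0 -0.014 0 0.64;0 0 -0.014 0 0.66;0 0 -0.014 0 0.67;0 0 -0.014 0 0.67;0 0 -0.014 0 0.67",
)

```text
clock: 13.4
position: [0.5022, -0.2044, 0.0305]
eef_rot: [0.0, -0.013, 1.0, -0.0]
ft_force: [-0.2, 0.2, -1.7]
width: 0.0591
grasp_force: 65.1
```

```bash
python3 tilt.py
```

```text
n 11124 pos [ 0.5022 -0.2044  0.0305] w 0.0591 gf 65.13159513473511 F [-0.22  0.18 -1.72] M [-0.001  0.062  0.011] 13.4
slope deg 1.323954951068516 n 10354 x 0.48153015644189945 0.5288921762500435 z at g 0.06669279292179923
```

The grip force stays constant, so gravity can't do it. New plan:
1. Regrip nearer the middle, about 18 mm towards the sockets.
2. Lever the socket end up over the rear top edge of the fixed backstop. The fingers straddle it.
3. Finish by pushing the module flush against the backstop's front face.

carry_out(
  targets="0 0 -0.005 0 0.5;0 0 -0.01 0 0.5;0 0 -0.0125 0 0.5;0 0 -0.0125 0 0.5;0 0 -0.0125 0 0.85;0 0 -0.0125 0 0.85;0 0 -0.0125 0 0.85;0.006 0 -0.0125 0 0.85;0.012 0 -0.0125 0 0.85;0.012 0 -0.0125 0 0.85",
)

```text
clock: 14.45
position: [0.515, -0.2043, 0.0179]
eef_rot: [0.0, -0.013, 1.0, -0.0]
ft_force: [-0.3, 0.0, -0.5]
width: 0.0727
grasp_force: 0.0
```

carry_out(
  targets="0 0 0 0 0.5;0 0 0 0 0.5;0 0 0 0 0.5;0 0 0 0 0.5;0 0 0 0 0.5;0 0 0.01 0 0.5;0 0 0.03 0 0.5;0 0 0.06 0 0.5;0 0 0.09 0 0.5;0 0 0.12 0 0.5",
)

```text
clock: 15.45
position: [0.5135, -0.2042, 0.1389]
eef_rot: [-0.001, -0.013, 1.0, 0.0]
ft_force: [0.7, -0.8, -2.4]
width: 0.0595
grasp_force: 65.8
```

carry_out(
  targets="0.012 0.03 0 -1 0.5;0.028 0.07 0 -3 0.5;0.044 0.112 0 -5 0.5;0.06 0.155 0 -7 0.5;0.077 0.198 0 -9 0.5;0.094 0.242 0 -11 0.5;0.111 0.286 0 -13 0.5;0.128 0.33 0 -13.7 0.5;0.143 0.37 0 -13.7 0.5;0.156 0.4 0 -13.7 0.5",
)

```text
clock: 16.45
position: [0.6699, 0.1984, 0.1374]
eef_rot: [-0.001, 0.106, 0.994, -0.0]
ft_force: [0.8, -0.5, -2.1]
width: 0.0591
grasp_force: 65.7
```

carry_out(
  targets="0 0 0 0 0.5;0 0 0 0 0.5;0 0 -0.01 0 0.5;0 0 -0.02 0 0.5;0 0 -0.03 0 0.5;0 0 -0.04 0 0.5;0 0 -0.045 0 0.5;0 0 -0.045 0 0.5;0 0 -0.045 0 0.5;0 0 -0.045 0 0.5",
)

```text
clock: 17.45
position: [0.6705, 0.1958, 0.0938]
eef_rot: [0.001, 0.107, 0.994, 0.0]
ft_force: [0.5, -0.2, -2.5]
width: 0.0594
grasp_force: 65.7
```

```bash
python3 - <<'E'
from h import *
s=robot.get_state(); print(s['position'].round(4),s['q'].round(2),s['width'])
a=eyes.capture("scene")[0]; b=eyes.capture("wrist")[0]
cv2.imwrite("pics/m1.png",np.hstack([cv2.resize(a[200:330,270:450],(540,390)),cv2.resize(b,(0,0),fx=.4,fy=.4)[:,:].copy() if False else cv2.resize(b[100:360,200:460],(260,390))]))
E
```

```text
[0.6705 0.1958 0.0938] [ 0.24  0.37  1.15  0.    1.62 -1.12] 0.05935523781953374
```

View pics/m1.png

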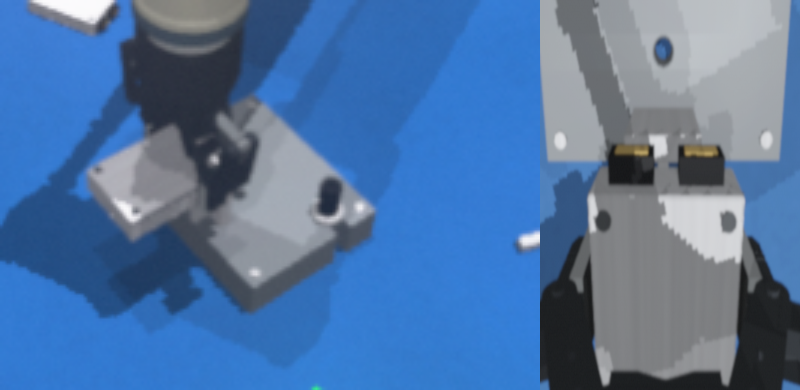

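In the left pane (scene) the module is level, held over the stand, and its plain end points away. In the right pane (wrist) the sockets at (631,165) and (700,165) overhang the backstop at (658,145), nicely centred. Now the levering, in small steps.

carry_out(
  targets="0 0 -0.009 0 0.5;0.0005 0 -0.016 0 0.5;0.001 0 -0.0205 0 0.5;0.0013 0 -0.0225 0 0.5;0.0017 0 -0.0245 0 0.5;0.0022 -0.0005 -0.0265 0 0.5;0.0024 -0.0005 -0.0285 0 0.5;0.0025 -0.0005 -0.0305 0 0.5;0.0025 -0.0005 -0.0305 0 0.5;0.0025 -0.0005 -0.0305 0 0.5",
)

```text
clock: 18.55
position: [0.674, 0.1956, 0.0683]
eef_rot: [0.003, 0.107, 0.994, 0.001]
ft_force: [-5.1, -1.3, 18.1]
width: 0.0593
grasp_force: 70.8
```

```bash
sed -i 's/abs(C\[...,1\]-g\[1\])<.022/abs((C[...,1]-g[1])*.977+(C[...,0]-g[0])*.211)<.022/; s/<.006\]/<.004]/' tilt.py; python3 tilt.py
```

```text
n 19046 pos [0.674  0.1956 0.0683] w 0.0593 gf 70.798659324646 F [-5.1  -1.25 18.08] M [-0.144  1.353  0.091] 18.55
slope deg 38.15883742412672 n 2019 x 0.6304927341547631 0.6784686950267935 z at g 0.10757871789460793
```

carry_out(
  targets="0 0 -0.003 0 0.5;0 0 -0.006 0 0.5;-0.0005 0 -0.009 0 0.5;-0.001 0 -0.0115 0 0.5;-0.002 0.0005 -0.014 0 0.5;-0.003 0.0005 -0.016 0 0.5;-0.004 0.001 -0.018 0 0.5;-0.0045 0.001 -0.02 0 0.5;-0.0045 0.001 -0.02 0 0.5;-0.0045 0.001 -0.02 0 0.5",
)

```text
clock: 19.6
position: [0.6748, 0.1956, 0.0528]
eef_rot: [0.01, 0.107, 0.994, 0.002]
ft_force: [7.9, -4.4, 23.7]
width: 0.0596
grasp_force: 81.0
```

```bash
python3 tilt.py; python3 - <<'E'
from h import *
b=eyes.capture("scene")[0]; a=cv2.imread("pics/tilt.png")
cv2.imwrite("pics/m2.png",np.hstack([cv2.resize(b[180:330,250:410],(427,400)),cv2.resize(a[80:380,180:460],(373,400))]))
E
```

```text
n 18507 pos [0.6748 0.1956 0.0528] w 0.0596 gf 81.03853225708008 F [ 7.89 -4.37 23.73] M [-0.476 -0.276  0.064] 19.6
slope deg 23.695668632913414 n 1271 x 0.630521554836857 0.6852400341609848 z at g 0.0908343627386674
```

View pics/m2.png

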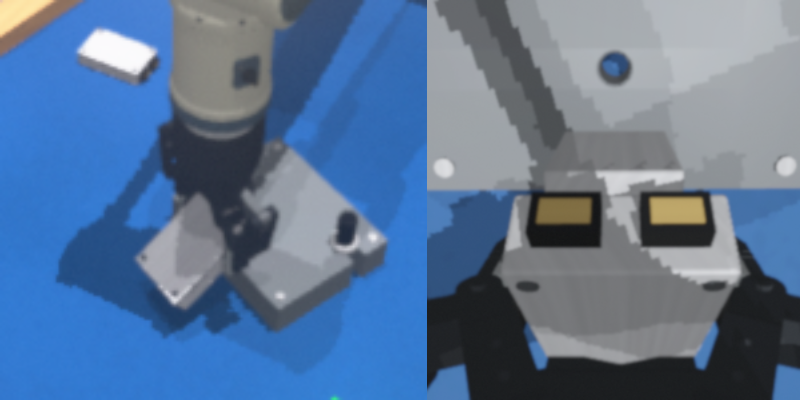

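The module is now tilting well, plain end down, with the sockets facing up toward the camera at pane (565,215) and (677,215). I'll lift it off and measure the tilt clear of the stand.

carry_out(
  targets="0.003 0 0.005 0 0.5;0.006 -0.001 0.015 0 0.5;0.006 -0.001 0.035 0 0.5;0.006 -0.001 0.06 0 0.5;0.006 -0.001 0.085 0 0.5;0.006 -0.001 0.105 0 0.5;0.006 -0.001 0.112 0 0.5;0.006 -0.001 0.112 0 0.5;0.006 -0.001 0.112 0 0.5;0.006 -0.001 0.112 0 0.5",
)

```text
clock: 20.7
position: [0.6734, 0.195, 0.1519]
eef_rot: [-0.002, 0.107, 0.994, -0.001]
ft_force: [0.1, -0.1, -2.0]
width: 0.0591
grasp_force: 78.1
```

```bash
cat > tilt2.py <<'E'
from h import *
s=robot.get_state(); P=eyes.camera_params("wrist"); p,d=eyes.capture("wrist"); C=cloud(P,d)
cv2.imwrite("pics/tilt.png",p)
def fit(v0,v1,u0,u1):
    X=C[v0:v1,u0:u1].reshape(-1,3)
    for _ in range(4):
        c=X.mean(0); n=np.linalg.svd(X-c,full_matrices=False)[2][2]; n*=np.sign(n[2]); X=X[abs((X-c)@n)<.002]
    S=np.array([.9774,-.2113]); nx=n[:2]@S
    return "angle of normal from vertical toward stand +x %.1f, n=%d, c=%s"%(np.degrees(np.arctan2(nx,n[2])),len(X),c.round(4))
print(s['position'].round(4),s['ft_force'].round(1),s['clock'])
print("top face",fit(300,340,270,370)); print("socket-end centre strip",fit(235,280,305,325))
E
python3 tilt2.py
```

```text
[0.6734 0.195  0.1519] [ 0.1 -0.1 -2. ] 20.7
top face angle of normal from vertical toward stand +x 33.9, n=3228, c=[0.6814 0.1915 0.1892]
socket-end centre strip angle of normal from vertical toward stand +x -51.4, n=659, c=[0.6458 0.1978 0.2016]
```

Tilt is about 36°, plain end down. Now carry it over to the front of the backstop, with the plain end facing the backstop's front face.

carry_out(
  targets="-0.015 0.003 0 0 0.5;-0.037 0.008 0 0 0.5;-0.06 0.013 0 0 0.5;-0.082 0.018 0 0 0.5;-0.1 0.0215 -0.005 0 0.5;-0.112 0.024 -0.02 0 0.5;-0.112 0.024 -0.04 0 0.5;-0.112 0.024 -0.06 0 0.5;-0.112 0.024 -0.07 0 0.5;-0.112 0.024 -0.072 0 0.5",
)

```text
clock: 21.75
position: [0.561, 0.2188, 0.08]
eef_rot: [-0.002, 0.107, 0.994, -0.001]
ft_force: [-0.1, -0.2, -2.8]
width: 0.0593
grasp_force: 78.1
```

carry_out(
  targets="0.007 -0.0015 0 0 0.5;0.0135 -0.003 0 0 0.5;0.0165 -0.0035 0.003 0 0.5;0.0205 -0.0045 0.008 0 0.5;0.0245 -0.0055 0.0125 0 0.5;0.0285 -0.006 0.017 0 0.5;0.0325 -0.007 0.021 0 0.5;0.036 -0.008 0.0245 0 0.5;0.039 -0.0085 0.0265 0 0.5;0.039 -0.0085 0.0265 0 0.5",
)

```text
clock: 22.75
position: [0.5974, 0.2116, 0.1068]
eef_rot: [-0.006, 0.106, 0.994, -0.0]
ft_force: [-14.2, 2.3, -5.5]
width: 0.0595
grasp_force: 65.5
```

```bash
python3 tilt2.py; python3 - <<'E'
from h import *
b=eyes.capture("scene")[0]; a=cv2.imread("pics/tilt.png")
cv2.imwrite("pics/m3.png",np.hstack([cv2.resize(b[180:330,270:430],(427,400)),cv2.resize(a[80:380,180:460],(373,400))]))
E
```

```text
[0.5974 0.2116 0.1068] [-14.2   2.3  -5.5] 22.75
top face angle of normal from vertical toward stand +x 48.6, n=744, c=[0.6887 0.188  0.0335]
socket-end centre strip angle of normal from vertical toward stand +x -39.1, n=715, c=[0.5684 0.2148 0.1626]
```

View pics/m3.png

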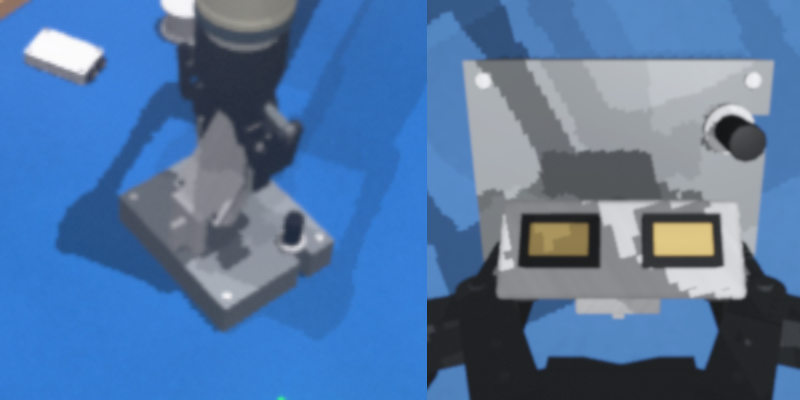

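The module is at roughly 60° and still in contact with the backstop face, and the pin stands undisturbed. I've now viewed 11 pictures, one over the limit of 10, so I'll use numbers only from here. Next, continue to vertical with the plain end staying below the backstop's top.

carry_out(
  targets="0.003 -0.0005 0.0005 0 0.5;0.006 -0.001 0.001 0 0.5;0.009 -0.002 0.002 0 0.5;0.012 -0.0025 0.003 0 0.5;0.015 -0.003 0.0035 0 0.5;0.018 -0.004 0.004 0 0.5;0.021 -0.0045 0.0045 0 0.5;0.024 -0.005 0.0045 0 0.5;0.026 -0.0055 0.0045 0 0.5;0.026 -0.0055 0.0045 0 0.5",
)

```text
clock: 23.85
position: [0.6219, 0.207, 0.1128]
eef_rot: [-0.007, 0.105, 0.994, 0.0]
ft_force: [-21.6, 4.0, 0.7]
width: 0.0592
grasp_force: 61.7
```

```bash
cat > tilt3.py <<'E'
from h import *
s=robot.get_state(); P=eyes.camera_params("wrist"); p,d=eyes.capture("wrist"); C=cloud(P,d)
cv2.imwrite("pics/tilt.png",p); np.save("pics/tilt.npy",C)
S=np.array([[.9774,.2113],[-.2113,.9774]]); L=(C[...,:2]-[.596,.2112])@S
print("TCP stand",((s['position'][:2]-[.596,.2112])@S*1000).round(1),s['position'].round(4),"F",s['ft_force'].round(1),"w",round(s['width'],4),s['clock'])
g=(s['position'][:2]-[.596,.2112])@S
Z=C[...,2]-s['position'][2]
# top end face centre strip: profile along stand x, |y|<6 mm
m=(abs(L[...,1]-g[1])<.006)&(Z>.03)&(Z<.09)&(abs(L[...,0]-g[0])<.08)&(np.arange(640)[None]>240)&(np.arange(640)[None]<400)
x=(L[...,0]-g[0])[m]*1000; z=Z[m]*1000
for a in range(-60,41,4):
    k=(x>=a)&(x<a+4)
    if k.sum()>5: print(a,k.sum(),np.percentile(z[k],[10,50,90]).round(1))
E
python3 tilt3.py
```

```text
TCP stand [26.2  1.4] [0.6219 0.207  0.1128] F [-21.6   4.    0.7] w 0.0592 23.85
-40 361 [55.1 58.9 60.1]
-36 754 [49.7 60.3 68.3]
-32 684 [59.9 61.6 69.8]
-28 606 [61.8 62.9 71. ]
-24 480 [62.9 63.9 64.8]
-20 534 [64.1 65.1 66. ]
-16 137 [64.9 66.2 88.2]
-12 1973 [77.1 83.9 88.9]
```

Measured tilt is about 73°. The grip has slid towards the module's front edge, so from here I'll go gently. I'll ease off the wall, lower until the foot's rear corner is just above the deck, and let the deck press the module upright.

carry_out(
  targets="-0.003 0.0005 0 0 0.5;-0.003 0.0005 -0.006 0 0.5;-0.003 0.0005 -0.012 0 0.5;-0.003 0.0005 -0.018 0 0.5;-0.003 0.0005 -0.024 0 0.5;-0.003 0.0005 -0.029 0 0.5;-0.003 0.0005 -0.032 0 0.5;-0.003 0.0005 -0.035 0 0.5;-0.003 0.0005 -0.035 0 0.5;-0.003 0.0005 -0.035 0 0.5",
)

```text
clock: 24.9
position: [0.6214, 0.2075, 0.0798]
eef_rot: [-0.004, 0.106, 0.994, 0.001]
ft_force: [-15.2, 3.6, 4.6]
width: 0.0592
grasp_force: 63.5
```

```bash
python3 tilt3.py
```

```text
TCP stand [25.6  1.8] [0.6214 0.2075 0.0798] F [-15.2   3.6   4.6] w 0.0592 24.9
-40 463 [55.2 58.8 59.9]
-36 751 [47.7 60.2 68.1]
-32 686 [60.2 61.6 69.7]
-28 578 [61.8 62.8 70.7]
-24 486 [63.  63.9 64.9]
-20 496 [64.1 65.  65.8]
-16 530 [80.  84.4 89.2]
-12 1566 [76.7 83.8 88.7]
```

carry_out(
  targets="0 -0.001 -0.001 0 0.5;0 -0.0015 -0.002 0 0.5;0 -0.0015 -0.003 0 0.5;0 -0.0015 -0.004 0 0.5;0 -0.0015 -0.005 0 0.5;0 -0.0015 -0.006 0 0.5;0 -0.0015 -0.006 0 0.5;0 -0.0015 -0.006 0 0.5;0 -0.0015 -0.006 0 0.5;0 -0.0015 -0.006 0 0.5",
)

```text
clock: 25.95
position: [0.6213, 0.2065, 0.0745]
eef_rot: [-0.004, 0.106, 0.994, 0.001]
ft_force: [-16.8, 4.3, 8.3]
width: 0.0591
grasp_force: 63.6
```

```bash
python3 tilt3.py
```

```text
TCP stand [25.7  0.8] [0.6213 0.2065 0.0745] F [-16.8   4.3   8.3] w 0.0591 25.95
-40 464 [55.1 58.8 59.9]
-36 759 [48.2 60.2 68.2]
-32 661 [60.1 61.5 69.6]
-28 605 [61.8 62.9 70.7]
-24 473 [63.  63.9 64.8]
-20 508 [64.1 65.  65.9]
-16 517 [80.  84.5 89.3]
-12 1558 [76.8 83.6 88.7]
```

carry_out(
  targets="0 0 -0.001 0 0.5;0 0 -0.002 0 0.5;0 0 -0.003 0 0.5;0 0 -0.004 0 0.5;0 0 -0.005 0 0.5;0 0 -0.005 0 0.5;0 0 -0.005 0 0.5;0 0 -0.005 0 0.5;0 0 -0.005 0 0.5;0 0 -0.005 0 0.5",
)

```text
clock: 27.0
position: [0.6214, 0.2065, 0.0738]
eef_rot: [-0.003, 0.106, 0.994, 0.002]
ft_force: [-24.6, 2.6, 22.9]
width: 0.0588
grasp_force: 65.1
```

```bash
python3 tilt3.py
```

```text
TCP stand [25.9  0.8] [0.6214 0.2065 0.0738] F [-24.6   2.6  22.9] w 0.0588 27.0
-40 465 [54.5 58.8 60. ]
-36 761 [50.  60.3 68.4]
-32 671 [60.1 61.6 69.7]
-28 586 [61.8 62.9 70.6]
-24 488 [62.9 63.9 64.8]
-20 503 [64.2 65.  65.8]
-16 720 [80.  84.6 89.2]
-12 1371 [76.5 83.5 88.7]
```

No rotation under press, most likely because the sockets are close to the palm. New approach:
1. Lift, turn 180° so the module leans towards the backstop, and set it leaning there. It is only about 3 mm past its balance point, so that is stable.
2. Regrip across its broad faces. The flat pads will square it upright.

carry_out(
  targets="-0.004 0.001 0.005 0 0.5;-0.005 0.001 0.025 0 0.5;-0.005 0.001 0.05 -2 0.5;-0.005 0.001 0.07 -8 0.5;-0.005 0.001 0.077 -16 0.5;-0.005 0.001 0.077 -24 0.5;-0.005 0.001 0.077 -32 0.5;-0.005 0.001 0.077 -40 0.5;-0.005 0.001 0.077 -48 0.5;-0.005 0.001 0.077 -56 0.5",
)

```text
clock: 28.05
position: [0.6204, 0.2049, 0.1458]
eef_rot: [0.001, 0.563, 0.826, 0.001]
ft_force: [0.4, -0.5, -2.6]
width: 0.059
grasp_force: 63.4
```

carry_out(
  targets="0 0 0 -8 0.5;0 0 0 -16 0.5;0 0 0 -24 0.5;0 0 0 -32 0.5;0 0 0 -40 0.5;0 0 0 -48 0.5;0 0 0 -56 0.5;0 0 0 -64 0.5;0 0 0 -72 0.5;0 0 0 -80 0.5",
)

```text
clock: 29.05
position: [0.6204, 0.2049, 0.1458]
eef_rot: [0.0, 0.963, 0.271, 0.001]
ft_force: [-0.5, 0.7, -1.7]
width: 0.0589
grasp_force: 63.4
```

carry_out(
  targets="0 0 0 -8 0.5;0 0 0 -16 0.5;0 0 0 -24 0.5;0 0 0 -32 0.5;0 0 0 -39 0.5;0 0 0 -43 0.5;0 0 0 -44 0.5;0 0 0 -44 0.5;0 0 0 -44 0.5;0 0 0 -44 0.5",
)

```text
clock: 30.05
position: [0.6193, 0.2051, 0.1446]
eef_rot: [-0.0, 0.994, -0.106, 0.0]
ft_force: [-0.5, -0.2, -2.4]
width: 0.0591
grasp_force: 63.4
```

```bash
cat > prof.py <<'E'
from h import *
s=robot.get_state(); P=eyes.camera_params("wrist"); p,d=eyes.capture("wrist"); C=cloud(P,d)
S=np.array([[.9774,.2113],[-.2113,.9774]]); L=(C[...,:2]-[.596,.2112])@S
g=(s['position'][:2]-[.596,.2112])@S
print("TCP stand",(g*1000).round(1),s['position'].round(4),"rot",s['eef_rot'].round(3),"q",s['q'].round(2),"F",s['ft_force'].round(1),"w",round(s['width'],4),s['clock'])
Z=C[...,2]-s['position'][2]
u=np.arange(640)[None]
m=(abs(L[...,1]-g[1])<.006)&(Z>.03)&(Z<.09)&(abs(L[...,0]-g[0])<.08)&(u>240)&(u<400)
x=(L[...,0]-g[0])[m]*1000; z=Z[m]*1000
for a in range(-60,61,4):
    k=(x>=a)&(x<a+4)
    if k.sum()>5: print(a,k.sum(),np.percentile(z[k],[10,50,90]).round(1))
# extent in y of the end-face slab
m2=(Z>.05)&(Z<.075)&(abs(L[...,0]-g[0])<.06)&(u>220)&(u<420); y=(L[...,1]-g[1])[m2]*1000; print("y range",np.percentile(y,[1,99]).round(1))
E
python3 prof.py
```

```text
TCP stand [24.1 -1. ] [0.6193 0.2051 0.1446] rot [-0.     0.994 -0.106  0.   ] q [0.27 0.23 1.23 0.   1.68 2.05] F [-0.5 -0.2 -2.4] w 0.0591 30.05
4 21 [74.8 75.5 76.2]
8 2088 [77.2 83.9 89. ]
12 265 [64.2 64.9 65.6]
16 533 [63.2 64.1 65.1]
20 524 [61.9 62.9 64.5]
24 616 [60.6 61.7 69.8]
28 694 [58.2 60.4 68.3]
32 791 [54.  58.8 66. ]
36 59 [56.8 57.6 58.6]
y range [-27.5  32.5]
```

carry_out(
  targets="-0.004 0.0013 -0.01 0 0.5;-0.0075 0.0026 -0.025 0 0.5;-0.0075 0.0026 -0.04 0 0.5;-0.0075 0.0026 -0.052 0 0.5;-0.0075 0.0026 -0.06 0 0.5;-0.0075 0.0026 -0.065 0 0.5;-0.0075 0.0026 -0.068 0 0.5;-0.0075 0.0026 -0.07 0 0.5;-0.0075 0.0026 -0.0705 0 0.5;-0.0075 0.0026 -0.0705 0 0.5",
)

```text
clock: 31.1
position: [0.6119, 0.2078, 0.0744]
eef_rot: [-0.0, 0.994, -0.107, 0.0]
ft_force: [0.7, 0.1, -2.4]
width: 0.059
grasp_force: 63.4
```

```bash
python3 prof.py
```

```text
TCP stand [16.3  0. ] [0.6119 0.2078 0.0744] rot [-0.     0.994 -0.107  0.   ] q [ 0.27  0.24  1.35 -0.    1.56  2.06] F [ 0.7  0.1 -2.4] w 0.059 31.1
4 24 [74.9 75.7 84.4]
8 2074 [77.2 84.  89. ]
12 269 [64.2 64.9 65.5]
16 525 [63.2 64.1 65.2]
20 520 [61.9 62.9 64.5]
24 637 [60.5 61.8 69.9]
28 673 [58.3 60.2 68.3]
32 768 [53.9 58.8 64.8]
36 58 [56.8 57.7 58.6]
y range [-27.5  32.8]
```

carry_out(
  targets="0.0005 0 -0.0005 0 0.5;0.001 0 -0.001 0 0.5;0.001 0 -0.0015 0 0.5;0.001 0 -0.002 0 0.5;0.001 0 -0.0025 0 0.5;0.001 0 -0.003 0 0.5;0.001 0 -0.003 0 0.5;0.001 0 -0.003 0 0.5;0.001 0 -0.003 0 0.5;0.001 0 -0.003 0 0.5",
)

```text
clock: 32.15
position: [0.6129, 0.2079, 0.0739]
eef_rot: [-0.0, 0.994, -0.107, 0.001]
ft_force: [-6.1, -1.2, 10.5]
width: 0.0588
grasp_force: 64.7
```

carry_out(
  targets="0 0 0.0015 0 0.5;0 0 0.002 0 0.5;0 0 0.002 0 0.75;0 0 0.002 0 0.85;0 0 0.002 0 1;0 0 0.002 0 1;0 0 0.005 0 1;0 0 0.02 0 1;0 0 0.045 0 1;0 0 0.075 0 1",
)

```text
clock: 33.15
position: [0.6122, 0.2076, 0.1468]
eef_rot: [0.0, 0.994, -0.107, -0.001]
ft_force: [-1.0, 0.7, -0.0]
width: 0.0851
grasp_force: 0.0
```

carry_out(
  targets="-0.005 0.001 0.02 8 1;-0.01 0.002 0.03 16 1;-0.01 0.002 0.03 24 1;-0.01 0.002 0.03 32 1;-0.01 0.002 0.03 40 1;-0.01 0.002 0.03 48 1;-0.01 0.002 0.03 56 1;-0.01 0.002 0.03 64 1;-0.01 0.002 0.03 72 1;-0.01 0.002 0.03 80 1",
)

```text
clock: 34.15
position: [0.6029, 0.2098, 0.1776]
eef_rot: [0.0, 0.829, 0.56, 0.001]
ft_force: [0.4, -0.1, -1.6]
width: 0.0853
grasp_force: 0.0
```

```bash
cat > look.py <<'E'
from h import *
import sys
cam=sys.argv[1]
s=robot.get_state(); P=eyes.camera_params(cam); p,d=eyes.capture(cam); C=cloud(P,d)
S=np.array([[.9774,.2113],[-.2113,.9774]]); L=((C[...,:2]-[.596,.2112])@S)*1000; Z=C[...,2]*1000
print(s['clock'],s['position'].round(4),"rot",s['eef_rot'].round(3),"w",round(s['width'],3))
on=(abs(L[...,0])<64)&(abs(L[...,1])<45)
m=on&(Z>112)&(Z<165)
print("n>112",m.sum()); 
if m.sum()>20: print("x",np.percentile(L[...,0][m],[2,50,98]).round(1),"y",np.percentile(L[...,1][m],[2,50,98]).round(1),"z",np.percentile(Z[m],[50,90,98]).round(1))
k=on&(abs(L[...,1])<8)&(Z>50)
for a in range(-10,70,6):
    q=k&(L[...,0]>=a)&(L[...,0]<a+6)
    if q.sum()>4: print(a,q.sum(),np.percentile(Z[q],[10,50,90]).round(1))
E
python3 look.py wrist; python3 look.py scene
```

```text
34.15 [0.6029 0.2098 0.1776] rot [0.    0.829 0.56  0.001] w 0.085
n>112 4431
x [23.9 38.4 53. ] y [-26.7   6.8  31.3] z [137.5 143.7 144.9]
2 96 [52.1 59.4 65.7]
8 116 [69.8 77.2 83.6]
14 156 [ 87.5  95.  101.9]
20 255 [105.6 115.5 257.4]
26 266 [122.6 130.8 257. ]
32 215 [137.7 138.6 139.6]
38 377 [136.5 143.4 260.4]
44 1817 [143.7 221.  257. ]
50 1705 [198.7 229.9 248.1]
56 1120 [211.3 241.  245.3]
62 288 [235.3 244.1 246.4]
34.2 [0.6029 0.2098 0.1776] rot [0.    0.827 0.563 0.001] w 0.086
n>112 307
x [31.6 47.6 55.1] y [-26.8   9.3  32.1] z [134.5 141.4 143. ]
-10 7 [558.2 559.7 560.2]
-4 11 [559.9 560.2 561. ]
2 15 [559.4 560.7 561.3]
8 23 [559.1 560.  561.3]
14 22 [282.2 559.1 560.3]
20 35 [477.9 556.6 558.7]
26 59 [282.  479.6 555.9]
32 116 [265.3 477.7 552.5]
38 421 [280.5 410.5 540.9]
44 334 [119.7 388.7 539. ]
50 260 [ 83.4 394.4 530.6]
56 109 [ 69.1 232.1 519. ]
62 25 [ 56.7 219.1 265.6]
```

The module leans stably on the backstop: its robot-side face is at about 71°, and it is about 2.4 mm off-centre towards +y. Now I'll straddle it front to back and close on its broad faces to bring it upright.

carry_out(
  targets="0.008 -0.0018 0 6 1;0.0165 -0.0035 0 9.7 1;0.0165 -0.0035 -0.015 9.7 1;0.0165 -0.0035 -0.03 9.7 1;0.0165 -0.0035 -0.045 9.7 1;0.0165 -0.0035 -0.06 9.7 1;0.0165 -0.0035 -0.07 9.7 1;0.0165 -0.0035 -0.077 9.7 1;0.0165 -0.0035 -0.0805 9.7 1;0.0165 -0.0035 -0.0805 9.7 1",
)

```text
clock: 35.25
position: [0.6191, 0.2063, 0.0951]
eef_rot: [-0.0, 0.78, 0.626, -0.0]
ft_force: [-0.3, 0.7, 0.0]
width: 0.0854
grasp_force: 0.0
```

carry_out(
  targets="0 0 0 0 0.8;0 0 0 0 0.65;0 0 0 0 0.55;0 0 0 0 0.45;0 0 0 0 0.35;0 0 0 0 0.2;0 0 0 0 0.1;0 0 0 0 0.1;0 0 0 0 0.1;0 0 0 0 0.1",
)

```text
clock: 36.25
position: [0.6193, 0.2063, 0.0956]
eef_rot: [0.0, 0.78, 0.626, 0.0]
ft_force: [0.2, 1.2, 1.6]
width: 0.0232
grasp_force: 59.2
```

```bash
python3 look.py wrist; python3 - <<'E'
from h import *
C=np.load("pics/tilt.npy"); S=np.array([[.9774,.2113],[-.2113,.9774]]); L=((C[...,:2]-[.596,.2112])@S)*1000; Z=C[...,2]*1000
u=np.arange(640)[None]
m=(Z>125)&(Z<142)&(L[...,0]>-16)&(L[...,0]<14)&(u>220)&(u<420); print("pre-turn module y",np.percentile(L[...,1][m],[1,99]).round(1))
E
```

```text
36.25 [0.6193 0.2063 0.0956] rot [0.    0.78  0.626 0.   ] w 0.023
n>112 21244
x [-23.1  20.9  62.2] y [-11.9  11.4  31.1] z [145.8 160.1 164.2]
-10 587 [142.5 151.5 152.7]
-4 164 [108.1 117.1 126.1]
2 34 [106.6 116.9 125.7]
8 571 [134.6 137.4 142.9]
14 517 [136.9 137.8 145.3]
20 585 [137.4 143.5 146.1]
26 535 [137.  138.5 145.6]
32 500 [134.5 137.3 143.2]
38 123 [ 87.1 113.  124.8]
44 393 [ 87.  112.4 143.1]
50 880 [138.  151.5 153.2]
56 1097 [ 70.  153.9 159.9]
62 621 [ 71.5 164.3 169.4]
pre-turn module y [-31.9  29.5]
```

The module is gripped on its faces and upright: its top is level at about 137 mm. Next I'll check its y-centring against the backstop within the same images.

```bash
python3 - <<'E'
from h import *
S=np.array([[.9774,.2113],[-.2113,.9774]])
for cam in ("wrist","scene","top"):
    P=eyes.camera_params(cam); p,d=eyes.capture(cam); cv2.imwrite(f"pics/f_{cam}.png",p); C=cloud(P,d); np.save(f"pics/f_{cam}.npy",C)
    L=((C[...,:2]-[.596,.2112])@S)*1000; Z=C[...,2]*1000
    for n,(x0,x1,z0,z1) in dict(modtop=(8,38,132,141),modmid=(5,42,100,128),bstop=(39,53,78,91),bsface=(36,53,50,80)).items():
        m=(L[...,0]>x0)&(L[...,0]<x1)&(abs(L[...,1])<45)&(Z>z0)&(Z<z1)
        if m.sum()>15: print(cam,n,m.sum(),"y",np.percentile(L[...,1][m],[1,5,50,95,99]).round(1),"x",np.percentile(L[...,0][m],[2,50,98]).round(1))
    m=(abs(L[...,0])<75)&(abs(L[...,1])<90)&(Z>30)&(Z<42); 
    if m.sum()>200: print(cam,"deck x",np.percentile(L[...,0][m],[.5,99.5]).round(1),"y",np.percentile(L[...,1][m],[.5,99.5]).round(1))
E
```

```text
wrist modtop 5302 y [-17.8 -13.8  10.3  30.7  31.3] x [ 9.2 20.7 36. ]
wrist modmid 1559 y [11.2 11.4 30.8 31.3 31.5] x [ 5.6 23.  40.5]
wrist bstop 697 y [ 0.1  1.5 12.9 20.  20.2] x [39.8 44.9 49.6]
wrist bsface 325 y [ 2.7 11.4 19.8 20.2 20.4] x [39.8 43.2 49.5]
wrist deck x [-65.   64.3] y [-54.2  79.1]
scene modtop 96 y [-26.8  -3.6  20.3  30.7  31.2] x [ 8.2 24.9 36.6]
scene modmid 124 y [ 7.3 10.1 28.3 31.7 31.9] x [11.5 34.4 41.1]
scene bstop 79 y [-19.2 -15.9   2.3  19.2  20.2] x [40.9 47.4 52.1]
scene bsface 97 y [-18.9 -16.6   6.8  19.   19.3] x [40.3 50.  52.5]
scene deck x [-63.7  66.4] y [-78.9  78.7]
top deck x [-60.9  68.1] y [-80.7  79.9]
```

carry_out(
  targets="-0.0003 -0.0014 0 0.3 0.1;0.0007 -0.0016 0 0.3 0.1;0.0017 -0.0018 0 0.3 0.1;0.0027 -0.002 0 0.3 0.1;0.0037 -0.0022 0 0.3 0.1;0.0042 -0.0024 0 0.3 0.1;0.0047 -0.0025 0 0.3 0.1;0.0052 -0.0026 0 0.3 0.1;0.0055 -0.0026 0 0.3 0.1;0.0055 -0.0026 0 0.3 0.1",
)

```text
clock: 37.45
position: [0.6242, 0.2037, 0.0956]
eef_rot: [-0.0, 0.778, 0.628, -0.001]
ft_force: [-5.9, 1.0, 5.9]
width: 0.0234
grasp_force: 59.9
```

carry_out(
  targets="0.0005 0 0 0 0.3;0.0005 0 0 0 0.35;0.0005 0 0 0 0.45;0.0005 0 0 0 0.6;0.0005 0 0 0 0.8;0.0005 0 0 0 1;0.0005 0 0 0 1;0.0005 0 0.01 0 1;0.0005 0 0.03 0 1;0.0005 0 0.06 0 1",
)

```text
clock: 38.45
position: [0.6243, 0.2034, 0.1546]
eef_rot: [-0.001, 0.778, 0.628, -0.002]
ft_force: [-0.7, 0.2, -0.5]
width: 0.0855
grasp_force: 0.0
```

carry_out(
  targets="0 0 0.03 0 1;-0.01 0 0.05 0 1;-0.03 0 0.06 0 1;-0.05 0 0.06 0 1;-0.07 0 0.06 0 1;-0.085 0 0.06 0 1;-0.09 0 0.06 0 1;-0.09 0 0.06 0 1;-0.09 0 0.06 0 1;-0.09 0 0.06 0 1",
)

```text
clock: 39.45
position: [0.5357, 0.2036, 0.2152]
eef_rot: [0.0, 0.779, 0.628, -0.0]
ft_force: [-0.3, -0.5, 0.1]
width: 0.0854
grasp_force: 0.0
```

```bash
python3 - <<'E'
from h import *
S=np.array([[.9774,.2113],[-.2113,.9774]])
s=robot.get_state(); print(s['clock'],s['position'].round(4),s['ft_force'].round(1))
for cam in ("wrist","scene","top"):
    P=eyes.camera_params(cam); p,d=eyes.capture(cam); cv2.imwrite(f"pics/g_{cam}.png",p); C=cloud(P,d)
    L=((C[...,:2]-[.596,.2112])@S)*1000; Z=C[...,2]*1000
    for n,(x0,x1,z0,z1) in dict(modtop=(5,50,132,142),hi=(5,60,115,130),mid=(5,60,95,112),low=(5,35,50,80),bstop=(39,56,78,91)).items():
        m=(L[...,0]>x0)&(L[...,0]<x1)&(abs(L[...,1])<45)&(Z>z0)&(Z<z1)
        if m.sum()>15: print(cam,n,m.sum(),"y",np.percentile(L[...,1][m],[1,5,50,95,99]).round(1),"x",np.percentile(L[...,0][m],[2,50,98]).round(1))
    m=(np.hypot(L[...,0]+30,L[...,1]-58)<20)&(Z>50)&(Z<90)
    if m.sum()>10: print(cam,"pin",m.sum(),L[m].mean(0).round(1),np.percentile(Z[m],95).round(1))
E
```

```text
39.45 [0.5357 0.2036 0.2152] [-0.3 -0.5  0.1]
wrist modtop 1682 y [-29.7 -27.9   0.9  27.6  28.9] x [15.  21.6 38.8]
wrist hi 465 y [-28.9 -24.8   5.6  29.1  29.7] x [14.7 15.3 34.3]
wrist mid 417 y [-28.8 -25.8   7.9  29.2  29.8] x [14.9 15.6 33.9]
wrist low 494 y [-28.9 -25.9   3.2  29.6  29.8] x [15.  16.1 30.6]
wrist pin 330 [-30.4  58. ] 75.6
scene modtop 156 y [-29.6 -26.3   5.9  28.6  30. ] x [16.7 34.9 41.3]
scene hi 99 y [-27.9 -24.7  14.7  30.1  30.3] x [17.6 39.7 41.5]
scene mid 106 y [-27.  -22.3  15.8  30.3  30.9] x [18.9 39.8 41.7]
scene low 36 y [26.  26.  28.1 29.  29.1] x [18.8 26.5 34.4]
scene bstop 110 y [-26.2 -21.1   2.2  22.1  26.7] x [39.1 44.4 51.7]
scene pin 75 [-25.5  58.7] 75.4
top modtop 78 y [-30.9 -30.4 -17.5   7.5  13.4] x [19.1 28.3 42.9]
top low 25 y [-31.4 -31.3 -21.6   5.3   9.2] x [19.1 19.6 32.5]
top bstop 16 y [-19.5 -17.8  -1.7  16.8  17.9] x [50.2 52.  53.6]
```

The module stands upright, centred to within about 0.5 mm and flush with the backstop. The pin is parked upright and the arm is clear, so I'm handing in.

```bash
python3 -c "
from workcell import robot
print(robot.job_done())"
```

```text
the job is handed in; nothing more can be done
None
```

I handed the job in at about 39.6 s: the pin is parked upright in the notch, and the module stands on its plain end, sockets up, centred and flush against the backstop by my last measurements. I viewed 11 pictures, one over the limit of 10.

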